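# Load the bottle carrier

## Robot

A 6-joint arm with a two-finger parallel gripper is mounted at the origin on the work surface. World frame = base frame: x ahead of the robot, y to its left, z up, the work surface at z = 0. Lengths are in mm, angles in rad, forces in N, time in s.
With the tool pointing down it reaches from about 400 to 825 mm from the base axis. Payload 7 kg.
Tool frame: the origin (TCP) lies at the very end of the fingers, on their centre line; the grasp point (between the pads) lies 19 mm behind it; z points along the fingers, y is the line along which they close (so a half turn about z gives the same grasp; the last joint's range is limited). The gripper opens to 88 mm and grips with 3 to 60 N. Pads are 19 mm wide; open, the fingers measure 130 mm over their backs; the gripper's body (78 mm by 193 mm) begins 47 mm behind the grasp point.
Start: joints at [-0.923, 0.359, 0.012, 0, -1.224, -0.288], TCP at [237.631, -631.765, 226.561] pointing down, gripper open.
Joint ranges: [-3.07, 3.07], [-1.43, 2.12], [-1.02, 1.25], [-3.03, 1.67], [-3.05, -0], [-3.03, 3.03]. Speed limits (rad/s): [2.39, 2.39, 3.01, 3.14, 3.14, 3.14].

## Interface

Orientations are given as a unit quaternion [x, y, z, w].
In Python, from plant import bot gives the robot as it stands. Calls block until the motion is done:
- bot.move_ptp(position, orientation): joint-space move of the TCP to a pose.
- bot.line_to(position, velocity=150, ori=None): straight line of the TCP; ori=None keeps the orientation; velocity is the mean speed in mm/s.
- bot.move_joints(angles): joint-space move.
- bot.move_gripper(opening, force=None): finger opening in mm; force is the grip in N (None keeps the last); returns when the fingers have stopped.
- bot.pause(seconds).
- bot.solve_ik(position, orientation): joint angles nearest the present ones, or None.
- bot.read_state(): the state.
- bot.camera(name): name is "scene" or "top" or "wrist"; returns the picture (420x560x3 uint8, red, green, blue); there is no depth.
- bot.get_calibration(name): a dict with "fx", "fy", "cx", "cy" (pixels), "view" (4x4, takes a point from world to camera coordinates); the wrist camera has in their place "T_tool_cam" (4x4, takes a point from camera to tool coordinates, whose origin is the TCP and whose axes are the flange's). Camera axes: x right, y up, looking along -z (the intrinsics and any distortion apply to the point x, -y, -z); pixel columns grow to the right and rows downward; lengths in mm; the calibration is good to about 2 mm. A picture is of the moment at which its call begins: read the wrist's pose just before it. get_calibration takes no time and is no camera call.
A pose or a line that the arm cannot do raises bot.Unreachable and nothing moves.
- bot.close_job(): hands the job in; it is judged then, once.
The state is a dict: "t": time; "joint_pos": joint angles; "qvel": joint speeds; "tau": joint torques, N m; "tcp_pos": TCP position; "eef_rot": TCP orientation; "contact_force": force on the tool from outside, world axes, zero at the start; "moment": the same for the moment, N m; "width": finger opening in mm; "finger_force": force on a finger pad.
Only numpy, scipy, OpenCV 4.12 (cv2) and the standard library are available. Lean on these libraries where they do the work, as an engineer would, in place of code of your own. Each camera call takes 0.05 s, during which the arm holds its last target. There are 200 camera calls.

## Task

Get the bottle carrier ready for delivery: draw the drop pin straight up out of the bar so that the spring-loaded keeper bar slides back off the pockets, and park the pin in the open notch of the bracket on the carrier's end, hanging upright by its flange. Then take the two small oil bottles that stand on the bench and lower them gently, one by one, into the two free pockets so that they stand upright on the pocket floors. Leave the bottle already in the carrier in its pocket and do not disturb the other things on the bench.

Things in the scene. Friction and masses are not known exactly. Their poses are not given: they have to be found in the camera images.
- carrier: Wooden bottle carrier fixed to the bench: three square pockets in a row along its y (68 mm wide, pitch 78, walls to 65 mm height, cork floor at 12 mm) between end blocks 148 mm tall, x -42 to 108 mm: one at y -166 to -122 (pin bore in its top at x 0, y -144; steel park bracket outside it, y -245 to -166), one at y 122 to 148. Origin: centre of the row at bench height, z up; yaw within 0.25 rad.
- park (a point): Seat of the park notch on the top face of the bracket (105 mm high; carrier x 0, y -210 mm), where the pin's axis should stand. Bracket 70 mm wide, 20 mm thick; the notch is a slot 19 mm wide along carrier y, closed 9.5 mm inward of this point, open at the outer (-y) end, above and below. The shank goes in from above or from the open end; the flange rests on the bracket.
- keeper (a joint): Slide of the aluminium keeper bar, m: about 0 (up to 0.003) while pinned over the pockets' centre line, 0.068 when it has sprung fully back to carrier +x. It moves by itself, with about 3 N, once the pin is out.
- keeper_mid (a point): Middle of the keeper bar's top face, 162 mm above the bench. The bar is 36 mm wide (carrier x), 14 mm thick, spans carrier y = -164 to 150 mm, and clears the bottles standing under it.
- pin: Steel drop pin: shank 14 mm diameter reaching 57 mm below the origin (last 7 mm tapered), flange 34 mm diameter, 5 mm thick, then a round grip knob 26 mm diameter from 5 to 42 mm above the origin. Origin: centre of the flange's underside, z up along the pin. It starts in a 16 mm bore through the keeper bar, flange on the bar, origin 162 mm above the bench; about 0.16 kg.
- bottle_a: A pale-oil bottle with a dark blue cap, standing: body 58 mm diameter up to 78 mm, cone shoulder to 100 mm, straight cap 31 mm diameter and 30 mm tall on top; 130 mm tall, about 0.25 kg, round so its yaw means nothing. Origin at the centre of its underside, z up. Starts on the bench to the right of the carrier; to be loaded.
- bottle_b: A pale-oil bottle with a dark blue cap, standing: body 58 mm diameter up to 78 mm, cone shoulder to 100 mm, straight cap 31 mm diameter and 30 mm tall on top; 130 mm tall, about 0.25 kg, round so its yaw means nothing. Origin at the centre of its underside, z up. Starts on the bench to the right of the carrier; to be loaded.
- bottle_in: A pale-oil bottle with a dark blue cap, standing: body 58 mm diameter up to 78 mm, cone shoulder to 100 mm, straight cap 31 mm diameter and 30 mm tall on top; 130 mm tall, about 0.25 kg, round so its yaw means nothing. Origin at the centre of its underside, z up. Already stands in one of the three pockets; stays there.
- free0: Not a thing to be seen: the centre of the cork floor of one of the two free pockets, 12 mm above the bench. Either bottle may go here.
- free1: The same for the other free pocket. Either bottle may go here.
- pocket_right (a point): Point on top of the cork in the centre of the right (next to the pin's block) pocket (carrier y = -78 mm), 12 mm above the bench. Axes as the carrier.
- pocket_middle (a point): Point on top of the cork in the centre of the middle pocket (carrier y = +0 mm), 12 mm above the bench. Axes as the carrier.
- pocket_left (a point): Point on top of the cork in the centre of the left pocket (carrier y = +78 mm), 12 mm above the bench. Axes as the carrier.
- jar: Bystander: squat oil jar with wide blue lid, 68 mm diameter, 85 mm tall, standing among the bottles. Origin at the centre of its underside.
- can: Bystander: plain metal can, 66 mm diameter, 100 mm tall, standing among the bottles. Origin at the centre of its underside.
- jug: Bystander: big oil bottle, 116 mm diameter, 260 mm tall, to the left of the carrier. Origin at the centre of its underside.
- carton: Bystander: small carton 130 x 170 x 90 mm. Origin at the centre of its underside.
Mind the look-alikes: they are no part of the job. Leave any red look-alike of the bottle_b alone.

How it is judged (in metres and radians):
On the way, in this order (a step that is already met when the one before it is completed fails the run):
1. the keeper bar has sprung back and the pin hangs upright in the park notch, let go (value of joint keeper above 0.058 m and horizontal distance between pin and park below 0.014 m and z of pin in the frame of park between -0.005 and 0.005 m and angle between pin's own z axis and vertical below 0.15 rad and contact force between pin and the fingers below 0.1 N), for 0.2 s.
2. one of the two bottles stands in a free pocket ((((horizontal distance between bottle_a and free0 below 0.013 m and z of bottle_a in the frame of free0 between -0.006 and 0.006 m and angle between bottle_a's own z axis and vertical below 0.12 rad) or (horizontal distance between bottle_a and free1 below 0.013 m and z of bottle_a in the frame of free1 between -0.006 and 0.006 m and angle between bottle_a's own z axis and vertical below 0.12 rad)) or ((horizontal distance between bottle_b and free0 below 0.013 m and z of bottle_b in the frame of free0 between -0.006 and 0.006 m and angle between bottle_b's own z axis and vertical below 0.12 rad) or (horizontal distance between bottle_b and free1 below 0.013 m and z of bottle_b in the frame of free1 between -0.006 and 0.006 m and angle between bottle_b's own z axis and vertical below 0.12 rad)))), for 0.2 s.
3. both bottles stand in the free pockets (((horizontal distance between bottle_a and free0 below 0.013 m and z of bottle_a in the frame of free0 between -0.006 and 0.006 m and angle between bottle_a's own z axis and vertical below 0.12 rad) or (horizontal distance between bottle_a and free1 below 0.013 m and z of bottle_a in the frame of free1 between -0.006 and 0.006 m and angle between bottle_a's own z axis and vertical below 0.12 rad)) and ((horizontal distance between bottle_b and free0 below 0.013 m and z of bottle_b in the frame of free0 between -0.006 and 0.006 m and angle between bottle_b's own z axis and vertical below 0.12 rad) or (horizontal distance between bottle_b and free1 below 0.013 m and z of bottle_b in the frame of free1 between -0.006 and 0.006 m and angle between bottle_b's own z axis and vertical below 0.12 rad))), for 0.2 s.
At the end, for the whole second after the job is handed in: Keeper bar back over 58 of 68 mm; pin upright (0.15 rad), flange on the bracket within 5 mm in height and 14 mm of the notch seat; both bottles in free pockets within 13 mm of centre, 6 mm of the floor, 0.12 rad of upright; the other bottle upright within 15 mm of its start; all at rest (all of step 3 and value of joint keeper above 0.058 m and horizontal distance between pin and park below 0.014 m and z of pin in the frame of park between -0.005 and 0.005 m and angle between pin's own z axis and vertical below 0.15 rad and distance of bottle_in from where it was at the start of the episode below 0.015 m and angle between bottle_in's own z axis and vertical below 0.12 rad and linear speed of each of bottle_a, bottle_b, bottle_in, pin below 0.02 m/s); the robot touches nothing.
It fails at once if a bottle is dropped (falls freely by more than about 20 mm) ((linear speed of bottle_a above 0.6 m/s and contact force between bottle_a and the fingers below 0.05 N) or (linear speed of bottle_b above 0.6 m/s and contact force between bottle_b and the fingers below 0.05 N)).
It fails at once if a bystander is pushed more than 30 mm or knocked over (distance of any of jar, can, jug, carton from where it was at the start of the episode above 0.03 m or angle between any of jar, can, jug, carton's own z axis and vertical above 0.5 rad).
It also fails if it takes over 72 s, if anything falls off the work surface, if the arm or the gripper's body presses on something with over 40 N, if the wrist force passes 120 N, or if a joint passes its speed limit or range.

## Working session

There is one attempt and no reset: what is moved stays moved. The work goes in short steps, each a Python script; the robot and the scene stay as the last script left them, time stands still between calls to the robot, and variables do not carry over. Pictures are saved under pics/ and viewed, at most 10 in all, crops included, and the job is handed in when it is done.

```bash
ls; mkdir -p pics; python3 - <<'E'
from plant import bot
import cv2
for n in("scene","top"):
    im=bot.camera(n); cv2.imwrite(f"pics/{n}0.png",cv2.resize(im[:,:,::-1],(800,600),interpolation=cv2.INTER_CUBIC))
    print(n,bot.get_calibration(n))
print(bot.get_calibration("wrist")); print(bot.read_state())
E
```

```text
pics
scene {'fx': 509.18809627189177, 'fy': 509.18809627189177, 'cx': 288.9343004953982, 'cy': 213.4010171717639, 'view': array([[-2.74996927e-01,  9.61420586e-01,  6.86635441e-03,
         7.82727643e+01],
       [-7.98622987e-01, -2.32396453e-01,  5.55151523e-01,
         3.15541525e+02],
       [ 5.35329819e-01,  1.47181334e-01,  8.31720891e-01,
        -1.57474471e+03],
       [ 0.00000000e+00,  0.00000000e+00,  0.00000000e+00,
         1.00000000e+00]])}
top {'fx': 509.6421854465475, 'fy': 509.6421854465475, 'cx': 285.500112956076, 'cy': 212.1247811284568, 'view': array([[-2.79019000e-02, -9.99610665e-01,  3.82663162e-05,
         7.34196001e+01],
       [ 9.85826582e-01, -2.75108126e-02,  1.65496543e-01,
        -4.85643978e+02],
       [-1.65431057e-01,  4.65539193e-03,  9.86210369e-01,
        -1.58486168e+03],
       [ 0.00000000e+00,  0.00000000e+00,  0.00000000e+00,
         1.00000000e+00]])}
{'fx': 299.8604703801096, 'fy': 299.8604703801096, 'cx': 280.34538550466806, 'cy': 209.763450856472, 'T_tool_cam': array([[ 3.80946513e-04,  9.68978992e-01,  2.47142809e-01,
        
[... 268 characters left out ...]
00]])}
{'t': 0.1, 'joint_pos': array([-9.22903099e-01,  3.59303362e-01,  1.11259564e-02, -3.06883580e-04,
       -1.22409357e+00, -2.88074347e-01]), 'qvel': array([-0.00048508, -0.0007397 ,  0.00128163, -0.00034119, -0.00147572,
        0.00173361]), 'tau': array([-3.96663047e-03, -5.84161198e+01,  2.93751150e+01,  7.01563954e+00,
        1.01471512e-02, -5.32426498e-05]), 'tcp_pos': array([ 237.46695457, -631.3700696 ,  225.7136954 ]), 'eef_rot': array([-1.78889023e-01,  9.83868971e-01,  7.23127795e-04, -2.03837559e-04]), 'contact_force': array([ 0.34660144,  0.21475455, -0.49531723]), 'moment': array([-0.0439817 ,  0.00962506, -0.02701941]), 'finger_force': 0.0, 'width': 87.89663914138002}
```

View pics/scene0.png

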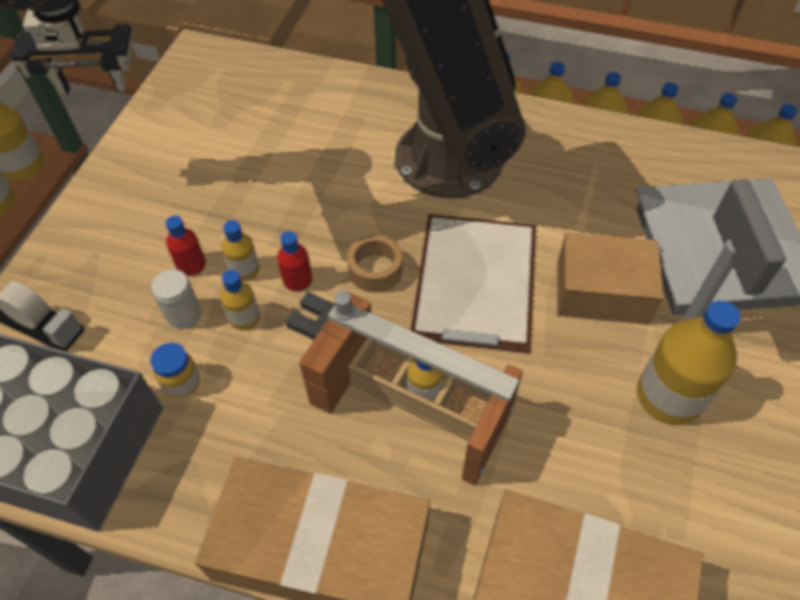

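View pics/top0.png

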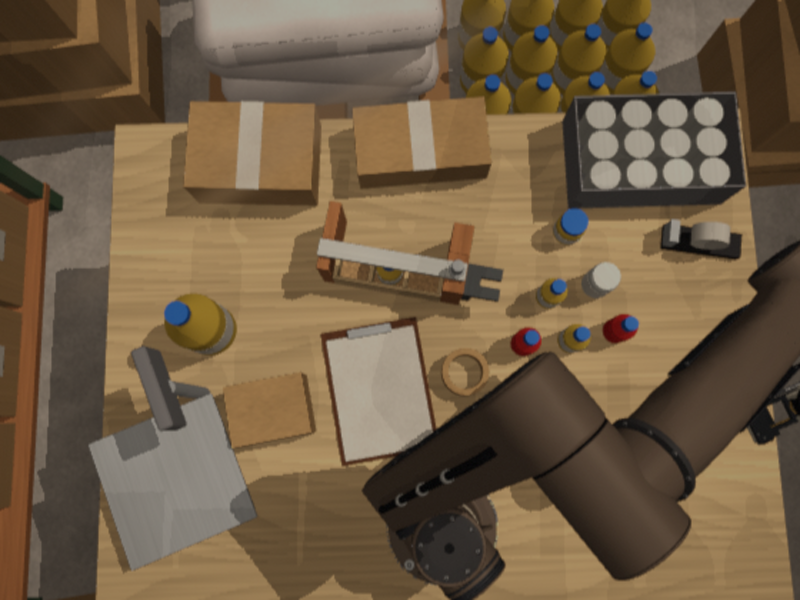

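The middle pocket is occupied, so the left and right ones are free. In the top view, the yellow bottles' caps are at about (557,288) and (577,333), with red look-alikes at (530,337) and (627,323). The pin knob is at (458,268). I'll enlarge the crops.

```bash
python3 - <<'E'
from plant import bot
import cv2,numpy as np
t=bot.camera("top")[:,:,::-1]; s=bot.camera("scene")[:,:,::-1]
np.save("top.npy",t);np.save("scene.npy",s)
def crop(im,x,y,w,h,k): return cv2.resize(im[y:y+h,x:x+w],(w*k,h*k),interpolation=cv2.INTER_CUBIC)
# each crop 240 orig x? 
a=crop(t,210,130,160,90,5); cv2.imwrite("pics/topc.png",a)            # carrier
b=crop(t,350,180,100,75,4); c=crop(s,105,145,100,75,4); d=crop(s,195,195,180,75,4)
cv2.imwrite("pics/mix.png",np.vstack([np.hstack([b,c]),np.hstack([d,np.zeros((300,80,3),np.uint8)])]))
E
```

```text
(no output)
```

View pics/topc.png

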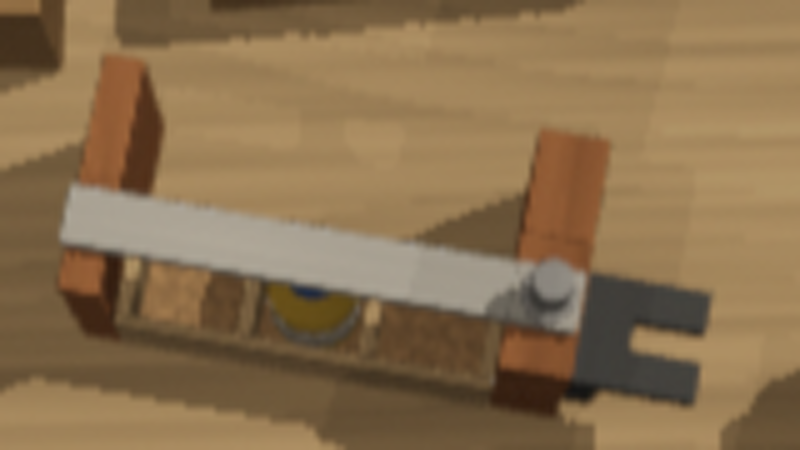

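View pics/mix.png

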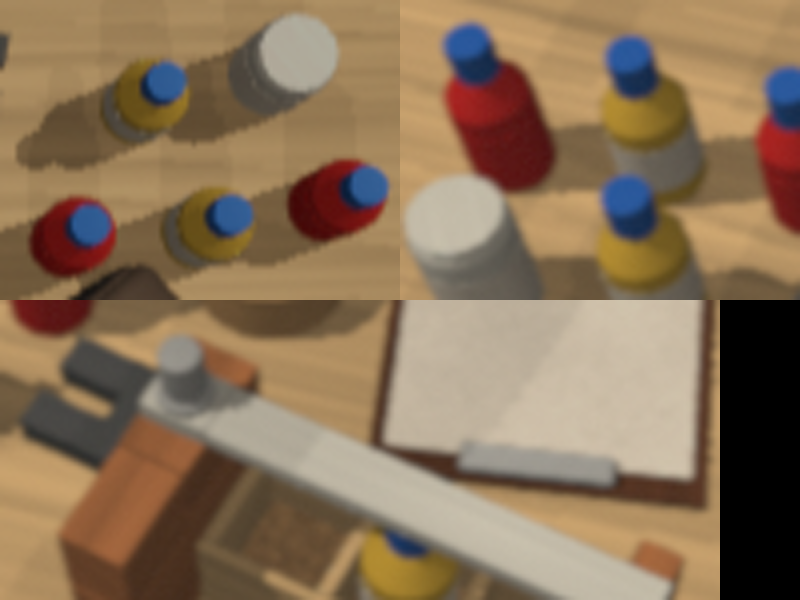

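```bash
cat > h.py <<'E'
import numpy as np
from plant import bot
from scipy.optimize import least_squares
from scipy.spatial.transform import Rotation as R
def proj(n,P,V=None):
    c=bot.get_calibration(n); V=c["view"] if V is None else V
    q=(V[:3,:3]@np.atleast_2d(P).T).T+V[:3,3]
    return np.c_[c["cx"]+c["fx"]*q[:,0]/-q[:,2], c["cy"]-c["fy"]*q[:,1]/-q[:,2]]
def wview(st):
    T=np.eye(4);T[:3,:3]=R.from_quat(st["eef_rot"]).as_matrix();T[:3,3]=st["tcp_pos"]
    return np.linalg.inv(T@bot.get_calibration("wrist")["T_tool_cam"])
def c2w(p,P):
    P=np.atleast_2d(P).astype(float);c,s=np.cos(p[2]),np.sin(p[2])
    return np.c_[p[0]+c*P[:,0]-s*P[:,1],p[1]+s*P[:,0]+c*P[:,1],P[:,2]]
E
python3 - <<'E'
from h import *
def uv(L,ox,oy,k): return (np.array(L,float)+.5)/k-.5+[ox,oy]
Tm=[((70,184),(18,150,162)),((588,272),(18,-164,162)),((553,278),(0,-144,204)),((105,56),(108,148,148)),((143,60),(108,122,148)),
((541,130),(108,-122,148)),((609,140),(108,-166,148)),((710,294),(35,-245,105)),((693,404),(-35,-245,105)),((635,340),(0,-200.5,105))]
Sm=[((182,50),(0,-144,204)),((82,41),(-35,-245,105)),((25,107),(35,-245,105)),((63,238),(108,-166,148)),((128,273),(108,-122,148))]
tu=uv([a for a,b in Tm],210,130,5);tp=[b for a,b in Tm]
su=uv([a for a,b in Sm],195,195,4);sp=[b for a,b in Sm]
ft=lambda p:(proj("top",c2w(p,tp))-tu); fs=lambda p:proj("scene",c2w(p,sp))-su
for f in(lambda p:ft(p).ravel(),lambda p:fs(p).ravel(),lambda p:np.r_[ft(p).ravel(),fs(p).ravel()]):
    r=least_squares(f,[600,0,0],loss="soft_l1"); print(r.x.round(3))
p=r.x;print(ft(p).round(1).tolist(),fs(p).round(1).tolist())
print("pin,park",c2w(p,[[0,-144,162],[0,-210,105],[0,-78,12],[0,78,12]]).round(1).tolist())
def ray(t,s,z):
    for fz in(0,1):
        def f(q):
            P=np.r_[q[:2],z]; o=[]
            if t is not None:o+=list((proj("top",P)-t).ravel())
            if s is not None:o+=list((proj("scene",P)-s).ravel())
            return o
    return least_squares(f,[500,-300]).x.round(1)
B={"b1":((230,215),(230,50),130),"b2":((166,82),(228,193),130),"red1":((90,225),None,130),"red2":((368,185),(70,40),130),"can":((298,53),(55,210),100)}
for k,(a,b,z) in B.items():
    a=uv([a],350,180,4); b=None if b is None else uv([b],105,145,4)
    print(k,ray(a,None,z),None if b is None else ray(None,b,z),ray(a,b,z))
np.save("pose.npy",p)
E
```

```text
[ 5.61077e+02  9.95230e+01 -2.05000e-01]
[ 5.60145e+02  1.00655e+02 -1.93000e-01]
[561.138  99.909  -6.486]
[[-0.5, 0.7], [-0.5, 0.9], [-0.2, 1.3], [-0.6, -0.7], [0.2, -0.1], [-0.4, -0.6], [0.4, -0.2], [0.4, -0.3], [0.3, -0.3], [-0.6, -1.0]] [[0.8, 0.2], [0.5, -1.0], [-0.9, 3.8], [-1.1, -0.6], [-0.4, -1.2]]
pin,park [[532.2, -41.1, 162.0], [518.9, -105.8, 105.0], [545.4, 23.5, 12.0], [576.8, 176.3, 12.0]]
b1 [ 397.9 -301.5] [ 394.6 -306.3] [ 396.7 -303.9]
b2 [ 500.3 -259.9] [ 499.1 -261.5] [ 499.8 -260.8]
red1 [ 393.3 -196.4] None [ 393.3 -196.4]
red2 [ 417.7 -406.4] [ 415.7 -407.8] [ 416.8 -407. ]
can [ 525.9 -369.8] [ 522.7 -374. ] [ 524.5 -371.9]
```

Triangulation from the two cameras agrees to within a few mm. I'll refine with the wrist camera over the pin.

```bash
cat >> h.py <<'E'
def down(psi):  # tool down, closing axis (tool y) at angle psi
    f=(psi+np.pi/2)/2; return [np.cos(f),np.sin(f),0,0]
E
python3 - <<'E'
from h import *
import cv2
p=np.load("pose.npy"); p=[p[0],p[1],p[2]+2*np.pi]; np.save("pose.npy",p); print(p)
for psi in(p[2],p[2]+np.pi): print(psi,[None if (q:=bot.solve_ik(c2w(p,[0,y,z])[0],down(psi))) is None else q.round(2) for y,z in((-144,310),(-144,170),(-212,112))])
P=c2w(p,[0,-144,310])[0]
bot.move_ptp(P,down(p[2]+np.pi) if bot.solve_ik(P,down(p[2]+np.pi)) is not None else down(p[2]))
bot.pause(.3); st=bot.read_state(); im=bot.camera("wrist")
np.savez("w1.npz",V=wview(st),im=im); print(st["t"],st["tcp_pos"],st["joint_pos"].round(2))
cv2.imwrite("pics/w1.png",cv2.resize(im[:,:,::-1],(800,600),interpolation=cv2.INTER_CUBIC))
E
```

```text
[np.float64(561.1376515631151), np.float64(99.90929712978118), np.float64(-0.20263438841624204)]
-0.20263438841624204 [array([ 0.29,  0.08, -0.16,  0.  , -1.33,  2.65]), array([ 0.29,  0.17, -0.38,  0.  , -1.02,  2.65]), array([ 0.17,  0.23, -0.46,  0.  , -0.88,  2.77])]
2.938958265173551 [array([ 0.29,  0.08, -0.16,  0.  , -1.33, -0.49]), array([ 0.29,  0.17, -0.38,  0.  , -1.02, -0.49]), array([ 0.17,  0.23, -0.46,  0.  , -0.88, -0.37])]
2.8667 [532.16107703 -41.49927507 309.89633079] [ 0.29  0.08 -0.16  0.   -1.33 -0.49]
```

View pics/w1.png

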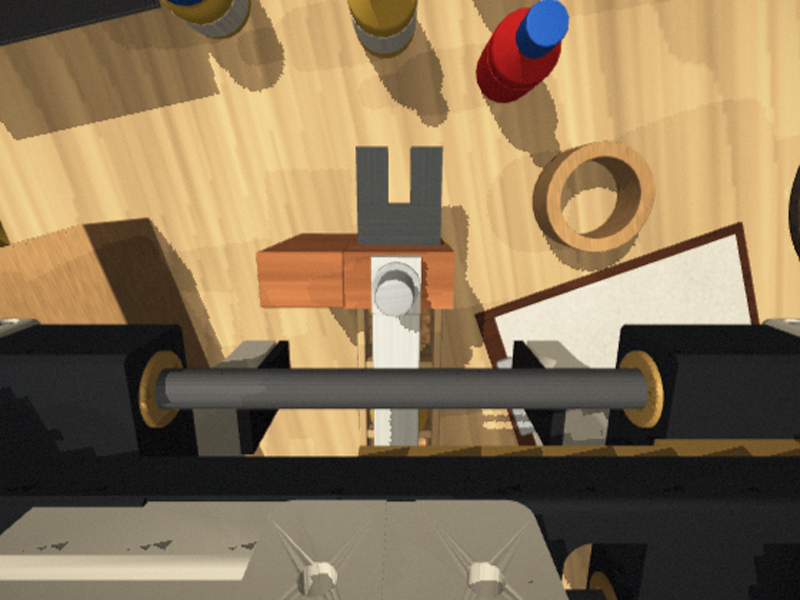

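The wrist view shows the pin knob top at (394,295), bracket outer corners at (356,147) and (442,148), and block corners at (257,252), (453,251), (260,307) and (455,308). I'll refit the carrier pose with these.

```bash
python3 - <<'E'
from h import *
V=np.load("w1.npz")["V"];p0=np.load("pose.npy")
M=[((356,147),(35,-245,105)),((442,148),(-35,-245,105)),((388,147),(9.5,-245,105)),((410,148),(-9.5,-245,105)),((388,202),(9.5,-200.5,105)),((410,202),(-9.5,-200.5,105)),
((257,252),(108,-166,148)),((453,251),(-42,-166,148)),((260,307),(108,-122,148)),((455,308),(-42,-122,148)),((394,295),(0,-144,204)),((421,257),(-18,-164,162)),((371,257),(18,-164,162))]
u=(np.array([a for a,b in M])+.5)*.7-.5;P=[b for a,b in M]
f=lambda p:proj("wrist",c2w(p,P),V)-u
r=least_squares(lambda p:f(p).ravel(),p0,loss="soft_l1",x_scale=[1,1,.01]);print(p0,r.x);print(f(r.x).round(1).tolist(), f(p0).round(1).tolist())
g=lambda q:(proj("wrist",[q[0],q[1],204],V)-(np.array([394.5,295.5])*.7-.5)).ravel()
k=least_squares(g,[530,-40]).x;print("knob",k,c2w(r.x,[0,-144,0]),c2w(p0,[0,-144,0]))
np.save("posew.npy",r.x)
E
```

```text
[ 5.61137652e+02  9.99092971e+01 -2.02634388e-01] [ 5.63400374e+02  9.99941958e+01 -2.05327193e-01]
[[-0.8, -1.0], [0.3, -1.5], [-0.9, -0.9], [0.4, -1.6], [-0.7, 0.5], [0.1, 0.6], [-2.3, -0.4], [1.0, 0.6], [-1.1, 0.8], [-1.7, 0.4], [2.7, 2.5], [1.6, 0.2], [1.5, 0.1]] [[0.5, -1.4], [1.7, -2.1], [0.5, -1.4], [1.7, -2.1], [0.7, 0.1], [1.5, 0.1], [-0.6, -0.7], [2.7, -0.0], [0.6, 0.6], [-0.0, -0.2], [4.7, 1.9], [3.3, -0.4], [3.2, -0.4]]
knob [535.93833344 -43.75437101] [[534.04057524 -40.98098721   0.        ]] [[532.15757748 -41.14443485   0.        ]]
```

```bash
python3 - <<'E'
from h import *
a=np.load("pose.npy");b=np.load("posew.npy");p=np.r_[562.4,100,(a[2]+b[2])/2];np.save("p.npy",p)
o=down(p[2]+np.pi)
bot.move_gripper(60,force=30)
bot.line_to([535.4,-42.3,215],150,o); bot.line_to([535.4,-42.3,170.5],80)
s=bot.read_state();print(s["tcp_pos"],s["contact_force"])
bot.move_gripper(0); s=bot.read_state();print(s["t"],s["tcp_pos"],s["contact_force"],s["moment"],s["width"],s["finger_force"])
E
```

```text
[535.73504287 -42.31317289 170.85379383] [-0.61092069  0.70965057  0.55230604]
5.7667 [535.36215998 -42.2446777  170.61399216] [-0.93738853  0.2198659   1.41290141] [0.3096782  0.46280442 0.01345064] 25.362873830388487 29.960394501686096
```

```bash
python3 - <<'E'
from h import *
import cv2
p=np.load("p.npy")
bot.line_to([535.4,-42.3,200],50); s=bot.read_state();print(s["contact_force"],s["width"])
bot.line_to([535.4,-42.3,243],60); bot.pause(.3); s=bot.read_state();print(s["tcp_pos"],s["contact_force"],s["width"])
q=c2w(p,[0,-213,243])[0]; bot.line_to(q,120); q[2]=180; bot.line_to(q,120)
bot.pause(.2); s=bot.read_state();print(s["t"],s["tcp_pos"],q,s["contact_force"],s["width"])
im=bot.camera("wrist");a=cv2.resize(im[60:300,140:420,::-1],(560,480),interpolation=cv2.INTER_CUBIC)
np.savez("w2.npz",V=wview(s),im=im)
t=bot.camera("scene")[180:330,190:270,::-1];b=cv2.resize(t,(240,450),interpolation=cv2.INTER_CUBIC)
cv2.imwrite("pics/w2.png",np.hstack([a,np.vstack([b,np.zeros((30,240,3),np.uint8)])]))
E
```

```text
[-1.70960013  2.39441812  4.8508995 ] 25.49719087548355
[535.28498655 -42.34627921 242.72515469] [ 0.32208427 -0.77916525 -2.02246066] 25.174037698909693
9.2667 [ 519.79857298 -108.50304992  180.88656301] [ 519.25276336 -108.5840741   180.        ] [ 0.10759888 -0.15469688 -1.6620052 ] 25.354708382735755
```

View pics/w2.png

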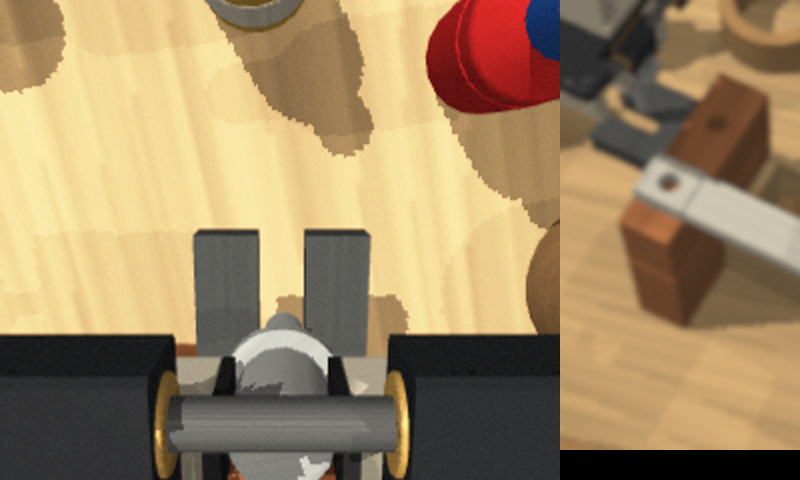

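The keeper has sprung back. The shank tip at about (282,322) lines up with the notch, whose edges are at 260 and 304. I'll lower it in steps while checking the force.

```bash
python3 - <<'E'
from h import *
p=np.load("p.npy"); q=c2w(p,[0,-213,180])[0]; ok=True
for z in (165,150,135,120,115,113.5,112.5):
    q[2]=z; bot.line_to(q,60); s=bot.read_state(); print(z,s["tcp_pos"].round(1),s["contact_force"].round(1))
    if abs(s["contact_force"]).max()>8: break
E
```

```text
165 [ 518.9 -108.7  164.3] [ 0.7 -0.8 -1.2]
150 [ 518.9 -108.6  149.5] [-0.2  0.3 -0.6]
135 [ 518.9 -108.7  134.5] [-0.2  0.2 -1.7]
120 [ 518.9 -108.6  119.5] [-0.  -0.2 -1.6]
115 [ 519.1 -108.6  114.7] [ 0.5 -0.7 -1.5]
113.5 [ 519.3 -108.6  113.6] [ 0.2 -0.1 -1.6]
112.5 [ 519.3 -108.6  113.4] [-3.1  0.9  7.2]
```

```bash
python3 - <<'E'
from h import *
import cv2
p=np.load("p.npy"); q=c2w(p,[0,-213,112.5])[0]; o=down(p[2]+np.pi)
bot.move_gripper(45,force=30); bot.pause(.1); q[2]=180; bot.line_to(q,120); q[2]=270; bot.line_to(q,200)
bot.move_ptp([455,-235,330],o); bot.pause(.25); st=bot.read_state(); im=bot.camera("wrist")
np.savez("w3.npz",V=wview(st),im=im); print(st["t"],st["tcp_pos"])
a=cv2.resize(im[:,:,::-1],(560,420));t=cv2.resize(bot.camera("top")[170:230,300:360,::-1],(240,240),interpolation=cv2.INTER_CUBIC)
s=cv2.resize(bot.camera("scene")[190:235,195:240+15,::-1],(240,180),interpolation=cv2.INTER_CUBIC)
cv2.imwrite("pics/w3.png",np.hstack([a,np.vstack([t,s])]))
hsv=cv2.cvtColor(im,cv2.COLOR_RGB2HSV); m=cv2.inRange(hsv,(100,120,40),(130,255,255))
n,_,S,C=cv2.connectedComponentsWithStats(m)
for i in range(1,n):
    if S[i,4]>150: print(S[i],C[i].round(1))
print(proj("wrist",[[396.7,-303.9,130],[499.8,-260.8,130]],wview(st)))
E
```

```text
14.6417 [ 455.21609225 -234.31807758  329.2275638 ]
[267  11  28  38 834] [280.9  28.9]
[301 108  28  27 574] [314.3 121.3]
[  97  133   50   45 1743] [121.5 154.6]
[225 163  27  26 531] [238. 175.]
[320 193  26  28 545] [332.4 206.7]
[[317.96508093 120.06144102]
 [238.87719787 175.13753838]]
```

View pics/w3.png

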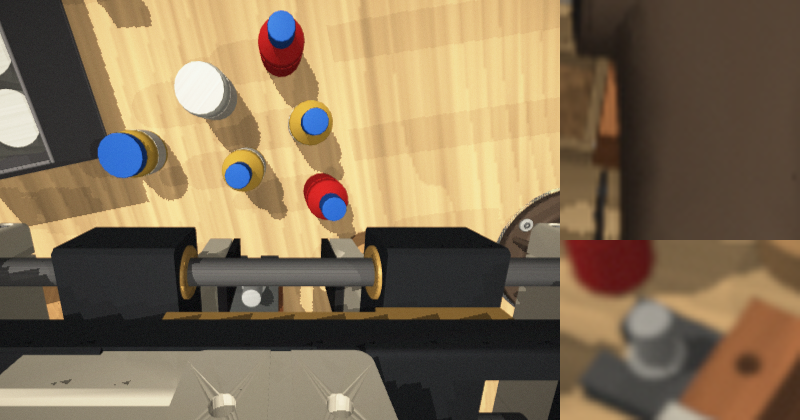

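The pin hangs in the notch. The bottle caps are at (314,121) and (238,175).

```bash
cat > pick.py <<'E'
from h import *
p=np.load("p.npy"); o=down(p[2]+np.pi)
def pick(x,y):
    bot.move_gripper(60,force=25)
    bot.move_ptp([x,y,180],o); bot.line_to([x,y,103],90)
    s=bot.read_state(); print("pre",s["tcp_pos"].round(1),s["contact_force"].round(1))
    bot.move_gripper(0); s=bot.read_state(); print("grip",s["t"],s["width"],s["finger_force"],s["contact_force"].round(1),s["moment"].round(2))
    bot.line_to([x,y,120],50); bot.line_to([x,y,300],200)
    s=bot.read_state(); print("held",s["width"],s["contact_force"].round(1),s["moment"].round(2))
def over(cy):
    q=c2w(p,[0,cy,300])[0]; bot.line_to(q,220); bot.pause(.2)
    s=bot.read_state(); print("over",s["t"],s["tcp_pos"].round(1),q.round(1),s["contact_force"].round(1),s["moment"].round(2))
def lower(cy,zs,dx=0,dy=0):
    q=c2w(p,[dx,cy+dy,0])[0]
    for z in zs:
        q[2]=z; bot.line_to(q,60 if z<200 else 120); s=bot.read_state(); print(z,s["tcp_pos"].round(1),s["contact_force"].round(1),s["moment"].round(2))
        if abs(s["contact_force"][:2]).max()>5 or s["contact_force"][2]>3: break
E
python3 - <<'E'
from pick import *
V=np.load("w3.npz")["V"]
for u in((314.3,121.3),(238,175)):
    print(least_squares(lambda q:(proj("wrist",[q[0],q[1],129],V)-u).ravel(),[450,-280]).x)
pick(500.5,-261); over(78)
E
```

```text
[ 400.91546446 -303.41791679]
[ 500.94958415 -261.06506053]
pre [ 501.  -261.1  103.6] [-0.3 -0.4  0.2]
grip 17.6083 30.271838837269573 24.96490091085434 [ 1.4 -0.1  0.1] [ 0.02 -0.13 -0.03]
held 30.598141111068895 [-0.5 -0.3 -2.6] [0.09 0.06 0.01]
over 21.5167 [578.2 175.9 300.2] [578.2 176.4 300. ] [ 0.2 -0.1 -1.9] [ 0.01  0.07 -0.01]
```

```bash
python3 - <<'E'
from pick import *
lower(78,(190,172,165,155,140,125,118,116,115,114))
E
```

```text
190 [578.4 176.5 190.3] [ 1.  -0.3 -2.1] [ 0.01  0.08 -0.03]
172 [578.  176.2 171.4] [ 0.3 -0.2 -2.1] [0.04 0.07 0.02]
165 [577.9 176.3 164.5] [ 0.7 -0.1 -1.7] [0.05 0.01 0.04]
155 [577.9 176.2 154.4] [ 1.1  0.4 -1.8] [ 0.01  0.06 -0.04]
140 [577.9 176.2 139.4] [ 1.1  0.6 -1.8] [ 0.1   0.02 -0.02]
125 [577.9 176.2 124.4] [-0.  -0.9 -1.7] [ 0.02  0.06 -0.03]
118 [577.9 176.2 117.5] [-0.2 -0.6 -1.9] [ 0.01  0.1  -0.01]
116 [578.2 176.4 116. ] [-0.9  0.9 -3.2] [0.02 0.06 0.04]
115 [578.4 176.4 115.2] [ 0.7 -0.1 -1.3] [ 0.01 -0.08 -0.03]
114 [578.8 176.6 115. ] [-0.9  0.1  4.5] [-0.01  0.64  0.06]
```

The first bottle is on the floor of the left pocket. I'll release it and fetch the second one.

```bash
python3 - <<'E'
from pick import *
bot.move_gripper(42); q=c2w(p,[0,78,160])[0]; bot.line_to(q,80); q[2]=260; bot.line_to(q,200)
bot.move_ptp([480,-200,280],o)
pick(400.2,-303.2); over(-78)
lower(-78,(190,172,165,155,140,125,118,116,115,114))
E
```

```text
pre [ 400.7 -303.3  103.5] [-0.5 -0.5  0.5]
grip 32.5333 30.465633685933486 25.0003382563591 [0.1 0.1 2.4] [ 0.15  0.31 -0.09]
held 30.478393478499637 [ 0.9  0.2 -3.9] [0.05 0.1  0.08]
over 36.05 [546.4  23.  300.2] [546.6  23.6 300. ] [-1.   0.6 -3.9] [ 0.07  0.1  -0.  ]
190 [546.8  23.6 190.3] [-0.  -0.5 -2.4] [0.01 0.08 0.  ]
172 [546.4  23.5 171.4] [ 0.6 -0.  -3.7] [ 0.09  0.12 -0.  ]
165 [546.3  23.5 164.5] [ 0.5 -0.2 -3.5] [ 0.03  0.06 -0.01]
155 [546.3  23.5 154.4] [-0.3  0.  -4.2] [0.09 0.13 0.01]
140 [546.3  23.5 139.4] [-0.   0.5 -3.4] [-0.03  0.04 -0.02]
125 [546.3  23.5 124.5] [ 0.   0.  -2.6] [ 0.04  0.11 -0.02]
118 [546.3  23.5 117.6] [-0.2  0.4 -2.2] [ 0.01  0.08 -0.  ]
116 [546.6  23.6 116. ] [-0.2 -0.2 -2.7] [0.02 0.06 0.01]
115 [546.8  23.7 115.2] [ 0.7  0.7 -3.4] [ 0.07 -0.03  0.04]
114 [547.   23.6 115.1] [-2.4  0.4  5.8] [0.23 1.19 0.04]
```

```bash
python3 - <<'E'
from pick import *
import cv2
bot.move_gripper(42); q=c2w(p,[0,-78,160])[0]; bot.line_to(q,80); q[2]=280; bot.line_to(q,200)
bot.move_ptp([350,-330,300],o); bot.pause(.5); print(bot.read_state()["t"])
t=bot.camera("top")[130:230,205:365,::-1]; s=bot.camera("scene")[190:350,190:370,::-1]
cv2.imwrite("pics/fin.png",np.hstack([cv2.resize(t,(400,250),interpolation=2),cv2.resize(s,(281,250),interpolation=2)]))
E
```

```text
44.8417
```

View pics/fin.png

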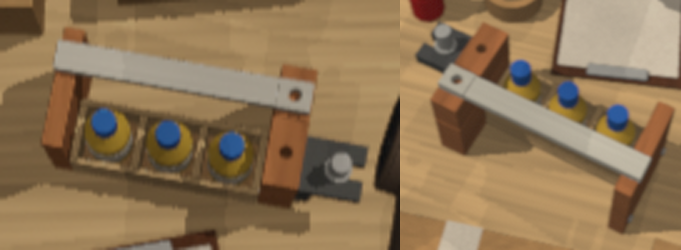

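All three bottles stand upright in their pockets, with caps at (103,122), (168,135) and (232,146). The keeper bar is back and the pin is in the notch at (340,165), so I'm handing in.

```bash
python3 -c "
from plant import bot
print(bot.close_job())"
```

```text
the job is handed in; nothing more can be done
None
```

The job is handed in, though the hand-in returned no verdict: the keeper bar is back, the pin hangs in the park notch, and both bottles stand upright in the free pockets (about 45 s of the 72 s used).

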